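Deburr the fresh connector hole in an instrument panel

ROBOT

A 6-joint arm with a two-finger parallel gripper is mounted at the origin on the work surface. World frame = base frame: x ahead of the robot, y to its left, z up, the work surface at z = 0. Lengths are in mm, angles in rad, forces in N, time in s.
With the tool pointing down it reaches from about 350 to 725 mm from the base axis. Payload 6 kg.
Tool frame: the origin (TCP) lies midway between the tips of the shut fingers; the grasp point (between the pads) lies 19 mm behind it; z points along the fingers, y is the direction in which the jaws open and shut (so a half turn about z gives the same grasp; the last joint's range is limited). The gripper opens to 85 mm and grips with 20 to 120 N. Pads are 22 mm wide; open, the fingers measure 114 mm over their backs; the gripper's body (76 mm by 85 mm) begins 54 mm behind the grasp point. The pads swing forward as they close: fully open they stand 13 mm farther back than shut.
Start: joints at [1.605, 0.04, 0.085, 0, -1.615, -0.334], TCP at [177.171, 573.222, 231.261] pointing down, gripper open.
Joint ranges: [-2.56, 2.56], [-1.29, 2.01], [-1.08, 1.49], [-3.29, 1.98], [-2.81, -0.18], [-2.99, 2.99]. Speed limits (rad/s): [2.57, 2.57, 3.01, 3.14, 3.14, 3.14].

INTERFACE

Orientations are given as a rotation vector (axis times angle).
In Python, from workcell import ctrl gives the robot as it stands.
- The arm moves only by the tool arm_command, never from a script. Its argument "series" is text: rows parted by semicolons, each of 5 numbers parted by spaces: the shift along the tool's x, y, z in mm, then the turn about the tool's z in rad, then the opening, from 0 (shut) to 1 (fully open). In form: x y z turn hand; .... A call has 1 to 12 rows; each row shifts and turns the commanded pose from where the row before left it, along the tool's axes as they then stand; what a row does not reach is not made up. A row lasts 1/8 s, in which the tool goes at most 62.5 mm and 10.7 degrees, less where a joint would pass 70% of its speed; a pose out of reach is approached as far as the arm can. A call with a gripper value outside its range is refused whole. The fingers move at their own pace and stop on an object; "squeeze" is the grip in N (left out, the last holds). Time passes only in rows, so rows that do not move let the fingers close. It gives the time, the measured TCP pose, the force and the opening at its end, in the units of the state.
- ctrl.state(): the state, without advancing time (a new reading comes with each control period).
- ctrl.capture(name): name is "side" or "top" or "wrist"; returns a dict with "color" (384x512x3 uint8, red, green, blue), "z_map" (384x512 float32, mm along the optical axis (not along the pixel's ray), 0 where there is no reading), "fx", "fy", "cx", "cy" (pixels), "pose" (4x4, takes a point from camera to world coordinates). Camera axes: x right, y up, looking along -z (the intrinsics and any distortion apply to the point x, -y, -z); pixel columns grow to the right and rows downward; lengths in mm; the calibration is good to about 2 mm. A picture is of the moment at which its call begins.
- ctrl.sign_off(): hands the job in, once; it reports no verdict.
The state is a dict: "t": time; "qpos": joint angles; "qd": joint speeds; "tau": joint torques, N m; "position": TCP position; "orientation": TCP orientation; "wrist_force": force on the tool from outside, world axes, zero at the start; "wrist_torque": the same for the moment, N m; "finger_gap": finger opening in mm.
Only numpy, scipy, OpenCV 4.12 (cv2) and the standard library are available. Lean on these libraries where they do the work, as an engineer would, in place of code of your own. Each camera call takes 0.05 s, during which the arm holds its last target.

TASK

Take the deburring tool from its holder, lower its cone-shaped blade onto the rim of the big hole in the panel at the side next to the small screw head, and run it once clockwise (seen from above) all the way round the edge and back to the screw, pressing lightly and steadily: never lose contact on the way, never press harder than 12 N, and do not sink it so deep that the tool's sleeve rubs on the panel. Then lift it off there and stand the tool back upright in its holder, fully seated, and let go, leaving the other things on the bench where they are.

Things in the scene. Friction and masses are not known exactly. Their poses are not given: they have to be found in the camera images.
- hole (a point): Centre of the upper edge of the round 50 mm hole in the panel's middle, if the panel were exactly level (70 mm above the bench). x points to the small screw head, z up. The panel is really tilted about its pivot by up to 0.065 rad, unknown, and stays so: the real edge lies up to 8 mm above or below what this tells. Find it by feel. Free space of 45 mm under the hole.
- vise: Blue panel vise (foot 180 x 120 mm) with all it carries, fixed; origin on the bench right below the hole, axes as hole. It holds an aluminium panel 150 x 112 x 5 mm, nearly level, between jaw bars 4 mm higher than the panel. The panel's mount is springy: it yields straight down 1 mm for each 4 N of downward push (12 mm at most).
- screw (a point): Start mark: top of the small steel screw head (14 mm wide, 5 mm high) on the panel, 50 mm from the hole's centre along hole's x; given as for a level panel.
- pivot (a point): Pivot of the vise's tilting head, 97 mm from the hole's centre on the side away from the screw, 62.5 mm above the bench; it tilts the panel about this point's y axis.
- tool_grip (a point): Grasp point of the loose deburring tool (about 150 g): on its axis, middle of its black square handle, 22 x 22 mm, 62 mm long, sides along this point's x and y, z up along the tool. Below: a steel collar disc 32 mm wide, 4 mm thick, its underside 34 mm below this point, then a round sleeve and the blade. It starts upright in the holder.
- tool_tip (a point): Lowest point of the tool, tip of its blade, on the axis 60 mm below tool_grip; z up along the tool. The blade is a steel cone opening upwards at 45 degrees: radius 1.5 mm at the tip, 8.5 mm at its top, 7 mm above the tip.
- sleeve: Plain round sleeve of the tool just above the blade, 21 mm wide, 19 mm long; origin at the middle of its flat lower face, 7 mm above the tip. Too deep in the hole, this face lands on the panel: it must not rub there.
- tool: The whole deburring tool, origin at its tip. In use it is upright, tip in the hole, the cone's flank about half-way up (3.5 mm above the tip, radius 5 mm) resting on the edge: its axis is then about 20 mm from the hole's centre. The blade is round and need not turn with the path.
- holder_rim (a point): Centre of the mouth of the tool holder: a squat round aluminium cup fixed on the bench, 60 mm wide, 32 mm high, this point at the top, with a bore of 26 mm, 29 mm deep. With the tool home its collar lies flat on the rim and its tip is about 26 mm below this point. z up.
- circuit_board: Bystander: a loose green circuit board 75 x 100 x 10 mm with parts on it, beyond the work. Leave it alone.
- screwdriver: Bystander: a loose screwdriver lying on the bench. Leave it alone.
- flux_jar: Bystander: a loose amber glass jar, 52 mm wide, 55 mm high, on the left. Leave it alone.
- parts_cup: Bystander: a loose grey cup, 70 mm wide, 50 mm high, on the right. Leave it alone.
Mind the look-alikes: they are no part of the job. Leave any purple look-alike of the tool alone.

How it is judged (in metres and radians):
On the way, in this order (a step that is already met when the one before it is completed fails the run):
1. blade pressed on the hole's edge with at least 1 N, inside the hole, at the screw (blade lowered onto the edge) (contact force between tool and vise above 1 N and z of tool_tip in the frame of hole below 0.008 m and horizontal distance between tool_tip and hole below 0.026 m and x of tool_tip in the frame of hole above 0.013 m and y of tool_tip in the frame of hole between -0.007 and 0.007 m), for 0.15 s.
2. blade pressed on the hole's edge with at least 1 N, inside the hole, an eighth of the way round, clockwise from above (contact force between tool and vise above 1 N and z of tool_tip in the frame of hole below 0.008 m and horizontal distance between tool_tip and hole below 0.026 m and x of tool_tip in the frame of hole above 0.009 m and y of tool_tip in the frame of hole below -0.009 m), for 0.15 s.
3. blade pressed on the hole's edge with at least 1 N, inside the hole, a quarter round (contact force between tool and vise above 1 N and z of tool_tip in the frame of hole below 0.008 m and horizontal distance between tool_tip and hole below 0.026 m and y of tool_tip in the frame of hole below -0.013 m and x of tool_tip in the frame of hole between -0.007 and 0.007 m), for 0.15 s.
4. blade pressed on the hole's edge with at least 1 N, inside the hole, three eighths round (contact force between tool and vise above 1 N and z of tool_tip in the frame of hole below 0.008 m and horizontal distance between tool_tip and hole below 0.026 m and x of tool_tip in the frame of hole below -0.009 m and y of tool_tip in the frame of hole below -0.009 m), for 0.15 s.
5. blade pressed on the hole's edge with at least 1 N, inside the hole, half-way round, opposite the screw (contact force between tool and vise above 1 N and z of tool_tip in the frame of hole below 0.008 m and horizontal distance between tool_tip and hole below 0.026 m and x of tool_tip in the frame of hole below -0.013 m and y of tool_tip in the frame of hole between -0.007 and 0.007 m), for 0.15 s.
6. blade pressed on the hole's edge with at least 1 N, inside the hole, five eighths round (contact force between tool and vise above 1 N and z of tool_tip in the frame of hole below 0.008 m and horizontal distance between tool_tip and hole below 0.026 m and x of tool_tip in the frame of hole below -0.009 m and y of tool_tip in the frame of hole above 0.009 m), for 0.15 s.
7. blade pressed on the hole's edge with at least 1 N, inside the hole, three quarters round (contact force between tool and vise above 1 N and z of tool_tip in the frame of hole below 0.008 m and horizontal distance between tool_tip and hole below 0.026 m and y of tool_tip in the frame of hole above 0.013 m and x of tool_tip in the frame of hole between -0.007 and 0.007 m), for 0.15 s.
8. blade pressed on the hole's edge with at least 1 N, inside the hole, seven eighths round (contact force between tool and vise above 1 N and z of tool_tip in the frame of hole below 0.008 m and horizontal distance between tool_tip and hole below 0.026 m and x of tool_tip in the frame of hole above 0.009 m and y of tool_tip in the frame of hole above 0.009 m), for 0.15 s.
9. blade pressed on the hole's edge with at least 1 N, inside the hole, back at the screw: the full circle (all of step 1), for 0.15 s.
At the end, for the whole second after the job is handed in: The tool stands at rest and released in its holder: tip within 8 mm of the bore's centre and at least 23 mm below the rim (26 mm when home), upright within 0.08 rad (horizontal distance between tool_tip and holder_rim below 0.008 m and z of tool_tip in the frame of holder_rim below -0.023 m and angle between tool's own z axis and vertical below 0.08 rad and linear speed of tool below 0.02 m/s and contact force between the fingers and tool below 0.1 N); the robot touches nothing.
It fails at once if the tool pressed on the panel or vise with more than 12 N (contact force between tool and vise above 12 N).
It fails at once if the sleeve above the blade rubbing on the panel (over 0.3 N) (contact force between sleeve and vise above 0.3 N).
It fails at once if blade off the edge part-way round: tip low inside the hole, away from the screw's side, touching nothing (z of tool_tip in the frame of hole below 0.008 m and horizontal distance between tool_tip and hole below 0.026 m and not (x of tool_tip in the frame of hole above -0.01 m and y of tool_tip in the frame of hole between -0.012 and 0.012 m) and contact force between tool and vise below 0.05 N).
It fails at once if the circuit board, screwdriver, jar or cup moved by more than 15 mm (distance of any of circuit_board, screwdriver, flux_jar, parts_cup from where it was at the start of the episode above 0.015 m).
It also fails if it takes over 72 s, if anything falls off the work surface, if the arm or the gripper's body presses on something with over 40 N, if the wrist force passes 120 N, or if a joint passes its speed limit or range.

## Working session

There is one attempt and no reset: what is moved stays moved. The work goes in short steps, Python scripts to look and compute and a tool call to move; the robot and the scene stay as the last step left them, time stands still between calls to the robot, and variables do not carry over. Pictures are saved under pics/ and viewed, and the job is handed in when it is done.

Besides the shell and the picture viewer there is one more tool, called after ">>>" as name(argument=value, ...) on one line, values as JSON. arm_command: Moves the arm, as the interface text tells. Its arguments: {"type":"object","properties":{"series":{"type":"string"},"squeeze":{"type":"number"}},"required":["series"]}

```bash
ls; mkdir -p pics; cat > h.py <<'E'
import numpy as np,cv2
from workcell import ctrl
def grab(n,f):
    c=ctrl.capture(n); cv2.imwrite('pics/%s.png'%f,c['color'][:,:,::-1]); np.savez('%s.npz'%f,**c); return c
def pts(c):
    h,w=c['z_map'].shape; v,u=np.mgrid[:h,:w]; z=c['z_map']
    p=np.stack([(u-c['cx'])/c['fx']*z,-(v-c['cy'])/c['fy']*z,-z,np.ones_like(z)],-1)
    return (p@np.array(c['pose']).T)[...,:3]
def ray(c,u,v,h):
    P=np.array(c['pose']); d=P[:3,:3]@np.array([(u-c['cx'])/c['fx'],-(v-c['cy'])/c['fy'],-1]); o=P[:3,3]
    return o+d*(h-o[2])/d[2]
E
python3 - <<'E'
from h import *
for n in ['side','top','wrist']:
    c=grab(n,n+'0'); print(n,c['fx'],c['cx'],c['cy'],np.round(c['pose'],3).tolist(),[k for k in c])
s=ctrl.state();print(s)
E
```

```text
pics
side 401.71709112718406 257.9294274280863 187.0050378877656 [[0.691, 0.391, -0.608, -83.441], [-0.723, 0.38, -0.577, -667.742], [0.005, 0.839, 0.545, 676.655], [0.0, 0.0, 0.0, 1.0]] ['color', 'z_map', 'fx', 'fy', 'cx', 'cy', 'pose']
top 348.26606522492386 252.64095303528748 196.99743229291238 [[-0.039, 0.979, -0.2, 350.923], [-0.999, -0.038, 0.011, -19.037], [0.003, 0.2, 0.98, 1291.288], [0.0, 0.0, 0.0, 1.0]] ['color', 'z_map', 'fx', 'fy', 'cx', 'cy', 'pose']
wrist 302.6540211738282 258.5888782609046 191.87855970904135 [[-0.296, 0.909, 0.294, 252.201], [-0.955, -0.282, -0.09, 550.121], [0.001, -0.308, 0.952, 373.221], [0.0, 0.0, 0.0, 1.0]] ['color', 'z_map', 'fx', 'fy', 'cx', 'cy', 'pose']
{'t': 0.15, 'qpos': array([ 1.60467813e+00,  4.07091918e-02,  8.40710562e-02, -3.43017956e-04,
       -1.61551044e+00, -3.33693318e-01]), 'qd': array([-0.00110923, -0.00284272,  0.00119859,  0.00247599, -0.00033675,
        0.00051967]), 'tau': array([-1.55743412e-03, -3.68614590e+01,  3.47692537e+01,  6.93621174e+00,
       -4.34773989e-03, -9.33148470e-06]), 'position': array([177.07160894, 573.01799924, 230.50391877]), 'orientation': array([ 3.10498724e+00, -4.68949647e-01, -1.40971528e-04]), 'wrist_force': array([-1.13730513, -0.91294525, -0.19626344]), 'wrist_torque': array([0.01036703, 0.03767684, 0.02235658]), 'finger_gap': 85.22005032357649}
```

View pics/side0.png

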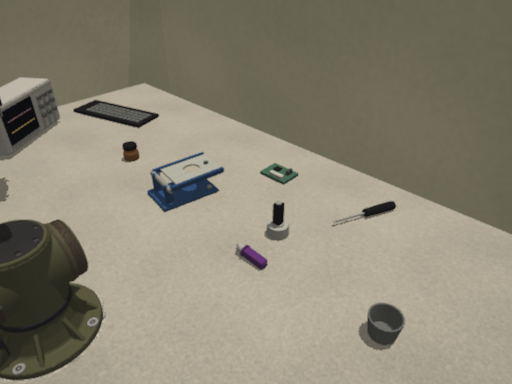

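View pics/top0.png

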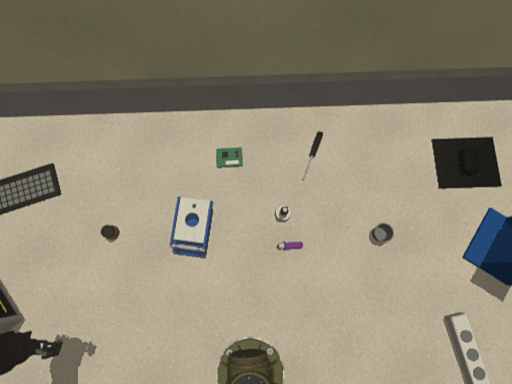

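View pics/wrist0.png

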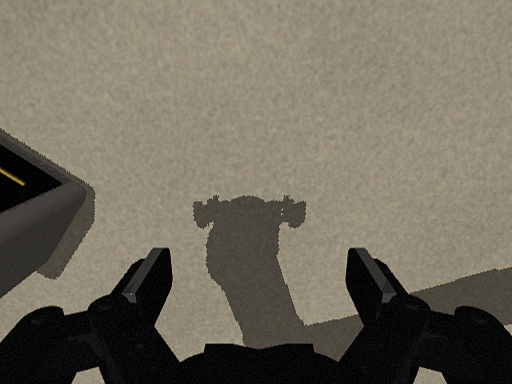

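The top view shows the vise with its hole at about (192,219) and screw at (194,204). The tool in its holder is at (283,213), and the purple look-alike is at (290,246). The wrist camera currently sees only bare bench.

```bash
cat > a.py <<'E'
from h import *
c=dict(np.load('top0.npz')); P=pts(c); im=c['color']
def blob(u0,u1,v0,v1,f):
    s=im[v0:v1,u0:u1].astype(int); m=f(s); v,u=np.nonzero(m); return u.mean()+u0,v.mean()+v0,len(u)
for (u,v) in [(192,219),(194,204),(192,230),(283,213),(283,208)]: print(u,v,P[v,u].round(1))
big=cv2.resize(im[185:265,160:310,::-1],None,fx=5,fy=5,interpolation=cv2.INTER_CUBIC); cv2.imwrite('pics/topz.png',big)
for n,(u,v),h in [('hole',(192.5,219.5),70),('screw',(194,204),75),('holder',(283,213),32)]: print(n,ray(c,u,v,h).round(1))
E
python3 a.py
```

```text
192 219 [537.9 194.2  12.3]
194 204 [580.8 175.3  81.9]
192 230 [490.  183.9  74.9]
283 213 [ 537.4 -137.2   77.1]
283 208 [ 551.4 -136.    99.7]
hole [527.6 182.8  70. ]
screw [582.1 176.4  75. ]
holder [ 544.3 -141.6   32. ]
```

View pics/topz.png

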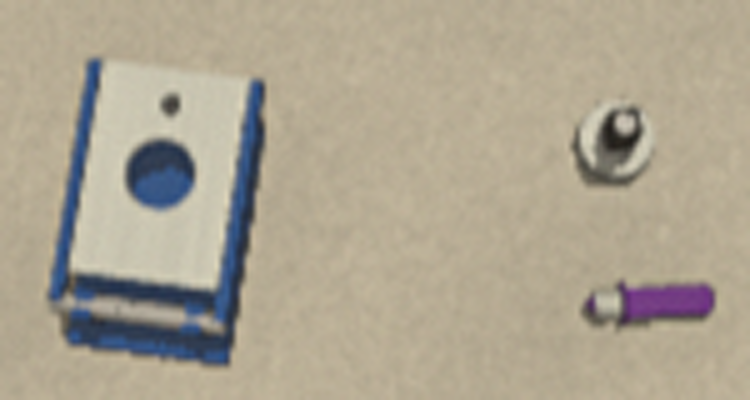

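>>> arm_command(series="45 27 0 0 1;45 27 0 0 1;45 27 0 0 1;45 27 0 0 1;45 27 0 0 1;45 27 0 0 1;45 27 0 0 1;45 27 0 0 1;45 27 0 0 1;45 27 0 0 1;0 0 0 0 1;0 0 0 0 1")

```text
t: 1.65
position: [527.3, 182.2, 230.9]
orientation: [3.106, -0.47, -0.001]
wrist_force: [0.8, 0.3, -0.9]
finger_gap: 85.6
```

```bash
python3 - <<'E'
from h import *
c=grab('wrist','w1'); print(ctrl.state()); print(np.round(c['pose'],3))
E
```

```text
{'t': 1.7, 'qpos': array([ 6.93687131e-01, -7.16408971e-02, -2.60264196e-02, -1.87195980e-04,
       -1.61675551e+00,  5.77740639e-01]), 'qd': array([ 1.55080935e-02, -6.67976975e-03,  2.46203422e-05,  1.56738292e-03,
        6.49700065e-04,  1.46590992e-03]), 'tau': array([-7.02979881e-01, -3.07757843e+01,  3.47058463e+01,  6.94525123e+00,
       -5.41750996e-03,  2.49295612e-03]), 'position': array([527.02308205, 182.77042853, 231.0805944 ]), 'orientation': array([ 3.10633435e+00, -4.68459818e-01, -5.79412394e-04]), 'wrist_force': array([ 0.20784271, -0.203516  , -0.19297601]), 'wrist_torque': array([-0.00897123, -0.03037441,  0.00824016]), 'finger_gap': 85.58279416455872}
[[-2.97000e-01  9.08000e-01  2.94000e-01  6.02454e+02]
 [-9.55000e-01 -2.82000e-01 -9.20000e-02  1.59151e+02]
 [-0.00000e+00 -3.08000e-01  9.51000e-01  3.73671e+02]
 [ 0.00000e+00  0.00000e+00  0.00000e+00  1.00000e+00]]
```

View pics/w1.png

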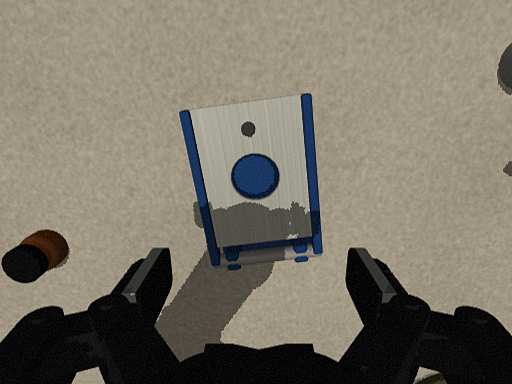

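The wrist view shows the hole at about (255,176) and the screw at (248,129), with the jaws on either side. I'll measure both, and get the panel tilt from the depth map.

```bash
cat > b.py <<'E'
from h import *
c=dict(np.load('w1.npz')); im=c['color'].astype(int); P=pts(c)
hsv=cv2.cvtColor(c['color'],cv2.COLOR_RGB2HSV)
blue=((hsv[...,1]>120)&(abs(hsv[...,0].astype(int)-112)<15)).astype(np.uint8)
n,l,st,ce=cv2.connectedComponentsWithStats(blue); i=l[176,255]; print(st[i],ce[i])
cn,_=cv2.findContours((l==i).astype(np.uint8),cv2.RETR_EXTERNAL,cv2.CHAIN_APPROX_NONE); e=cv2.fitEllipse(cn[0]); print('ell',e)
dk=np.zeros_like(blue); dk[118:140,236:262]=im.sum(2)[118:140,236:262]<300
v,u=np.nonzero(dk); sc=(u.mean(),v.mean()); print('screw',sc,len(u))
# panel plane from depth
m=(hsv[...,1]<70)&(hsv[...,2]>0); 
box=np.zeros_like(blue); cv2.fillPoly(box,[np.array([(197,115),(298,104),(308,234),(224,244)],np.int32)],1)
ring=cv2.dilate(((l==i)|(dk>0)).astype(np.uint8),np.ones((9,9)))
s=(box>0)&(ring==0)&(c['z_map']>0); q=P[s]; 
q=q[abs(q[:,2]-np.median(q[:,2]))<12]
A=np.c_[q[:,0],q[:,1],np.ones(len(q))]; k,*_=np.linalg.lstsq(A,q[:,2],rcond=None); r=q[:,2]-A@k
print('plane',k[:2],'n',len(q),'rms',r.std(), 'z at',[ (x,y,round(k@[x,y,1],1)) for x,y in [(530,183),(580,176)]])
h=np.array(ray(c,*e[0],74)); 
for _ in range(5): z=k@[h[0],h[1],1]; h=ray(c,*e[0],z)
w=ray(c,*sc,80)
for _ in range(5): z=k@[w[0],w[1],1]+2.5; w=ray(c,*sc,z)
print('hole',h,'screw',w,'d',np.linalg.norm((w-h)[:2]),'yaw',np.arctan2(w[1]-h[1],w[0]-h[0]))
# bench
print('bench',np.median(P[20:80,20:400,2]))
# jaw bar edge direction: blue left/right bar
for (u0,u1) in [(175,225),(295,325)]:
    s=np.zeros_like(blue);s[105:230,u0:u1]=blue[105:230,u0:u1]; s[l==i]=0
    q=P[(s>0)&(P[...,2]>60)]; q=q[:,:2]; 
    d=np.linalg.svd(q-q.mean(0))[2][0]; print('bar yaw',np.arctan(d[1]/d[0]),q.mean(0),len(q))
E
python3 b.py
```

```text
[ 232  154   47   44 1637] [254.9260843 175.686011 ]
ell ((254.92535400390625, 175.6800994873047), (43.2108039855957, 46.37128448486328), 91.48045349121094)
screw (np.float64(247.68263473053892), np.float64(128.83832335329342)) 167
plane [ 0.02747731 -0.0037322 ] n 9464 rms 0.6979805384094713 z at [(530, 183, np.float64(73.1)), (580, 176, np.float64(74.5))]
hole [527.25038945 186.5481262   73.0437276 ] screw [574.86596014 178.83714385  76.88085418] d 48.23589764614208 yaw -0.1605486541920433
bench 0.07774836753628733
bar yaw -0.1821530570100443 [551.68528314 240.63975984] 1162
bar yaw -0.15919183624493888 [520.30246752 129.6360065 ] 1179
```

```bash
python3 - <<'E'
from h import *
c=np.load('w1.npz'); im=c['color'][95:255,175:335,::-1]
cv2.imwrite('pics/w1z.png',cv2.resize(im,None,fx=3.7,fy=3.7,interpolation=cv2.INTER_CUBIC))
E
```

```text
(no output)
```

View pics/w1z.png

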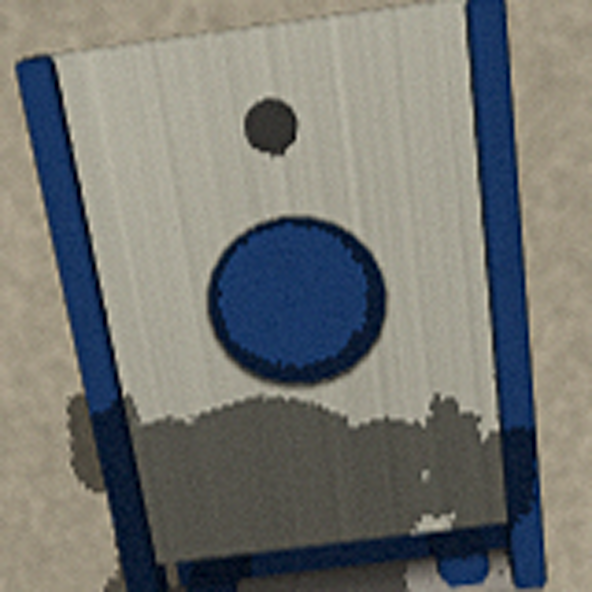

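The hole rim's centre is about (255,176), matching the fit. However, the top and wrist views disagree by about 4 mm in y. I'll turn the hand half a turn over the same spot and view again, so the wrist-camera bias cancels.

>>> arm_command(series="0 0 0 0.185 1;0 0 0 0.185 1;0 0 0 0.185 1;0 0 0 0.185 1;0 0 0 0.185 1;0 0 0 0.185 1;0 0 0 0.185 1;0 0 0 0.185 1;0 0 0 0.185 1;0 0 0 0.185 1;0 0 0 0.185 1;0 0 0 0.185 1")

```text
t: 3.2
position: [526.6, 183.6, 231.5]
orientation: [-0.955, 2.993, 0.0]
wrist_force: [1.0, 0.5, 0.1]
finger_gap: 85.4
```

>>> arm_command(series="0 0 0 0.185 1;0 0 0 0.185 1;0 0 0 0.185 1;0 0 0 0.185 1;0 0 0 0.18 1;0 0 0 0 1")

```text
t: 3.95
position: [526.8, 183.4, 231.5]
orientation: [0.461, 3.107, 0.001]
wrist_force: [0.8, -0.2, 0.5]
finger_gap: 85.4
```

```bash
python3 - <<'E'
from h import *
c=grab('wrist','w2'); s=ctrl.state(); print(s['position'],s['orientation'],s['qpos'],s['t']); print(np.round(c['pose'],3))
E
```

```text
[526.86853273 183.24629373 231.5048242 ] [4.58270270e-01 3.10774630e+00 4.32078345e-04] [ 6.94698108e-01 -7.22393885e-02 -2.58884965e-02 -4.78410154e-06
 -1.61678243e+00 -2.55830575e+00] 4.0
[[ 2.91000e-01 -9.11000e-01 -2.92000e-01  4.51718e+02]
 [ 9.57000e-01  2.78000e-01  8.80000e-02  2.06285e+02]
 [ 1.00000e-03 -3.05000e-01  9.52000e-01  3.74316e+02]
 [ 0.00000e+00  0.00000e+00  0.00000e+00  1.00000e+00]]
```

View pics/w2.png

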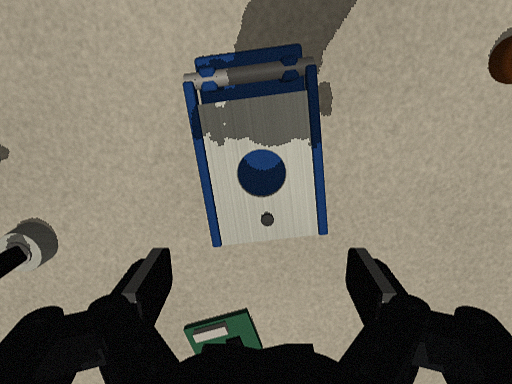

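The half-turned view shows the hole at about (262,173), the screw at (267,219), and the holder at the left edge around (25,245). I'll fit the hole and screw in both views.

```bash
cat > b2.py <<'E'
from h import *
def go(f,hp,sp):
    c=dict(np.load(f)); hsv=cv2.cvtColor(c['color'],cv2.COLOR_RGB2HSV)
    out=[]
    blue=((hsv[...,1]>110)&(abs(hsv[...,0].astype(int)-112)<18)).astype(np.uint8)
    n,l,st,ce=cv2.connectedComponentsWithStats(blue,connectivity=4); i=l[hp[1],hp[0]]
    cn,_=cv2.findContours((l==i).astype(np.uint8),cv2.RETR_EXTERNAL,cv2.CHAIN_APPROX_NONE); e=cv2.fitEllipse(cn[0])
    g=c['color'].astype(int).sum(2); u0,v0=sp; s=g[v0-11:v0+12,u0-11:u0+12]<300
    v,u=np.nonzero(s); sc=(u.mean()+u0-11,v.mean()+v0-11)
    K=c['fx']; 
    h=ray(c,*e[0],72.7); w=ray(c,*sc,70+147*.0275+2.5)
    P=pts(c)
    print(f,e,st[i],sc,len(u)); print(' hole',h.round(2),'screw',w.round(2),'d',np.linalg.norm((w-h)[:2]).round(2),'yaw',np.arctan2(w[1]-h[1],w[0]-h[0]).round(4))
    for z in [-1]:
        U=int(e[0][0]);V=int(e[0][1])
        ring=[P[int(e[0][1]+32*np.sin(a)),int(e[0][0]+32*np.cos(a))] for a in np.arange(0,6.28,.2)]
        r=np.array(ring);k=np.linalg.lstsq(np.c_[r[:,:2],np.ones(len(r))],r[:,2],rcond=None)[0];print(' ring plane',k[:2].round(4),'z at hole',(k@[h[0],h[1],1]).round(2))
go('w1.npz',(255,176),(248,129)); go('w2.npz',(262,173),(267,219))
E
python3 b2.py
```

```text
w1.npz ((254.9032745361328, 175.66110229492188), (43.30738830566406, 46.403079986572266), 90.83537292480469) [ 232  154   47   44 1642] (np.float64(247.6826347305389), np.float64(128.83832335329342)) 167
 hole [527.19 186.6   72.7 ] screw [574.83 178.86  76.54] d 48.27 yaw -0.161
 ring plane [ 0.0287 -0.0016] z at hole 73.15
w2.npz ((261.181640625, 172.01654052734375), (44.663578033447266, 46.53422927856445), 90.37127685546875) [ 238  150   47   45 1698] (np.float64(266.81944444444446), np.float64(218.91666666666666)) 144
 hole [524.63 187.21  72.7 ] screw [574.57 178.38  76.54] d 50.72 yaw -0.1751
 ring plane [ 0.0241 -0.0054] z at hole 72.86
```

>>> arm_command(series="-15.5 -43 0 0 1;-15.5 -43 0 0 1;-15.5 -43 0 0 1;-15.5 -43 0 0 1;-15.5 -43 0 0 1;-15.5 -43 0 0 1;-15.5 -44 0 0 1;0 0 0 0 1;0 0 0 0 1")

```text
t: 5.12
position: [542.3, -137.8, 231.3]
orientation: [-0.463, -3.107, -0.0]
wrist_force: [-0.2, 0.2, -0.0]
finger_gap: 85.3
```

```bash
python3 - <<'E'
from h import *
c=grab('wrist','w3'); s=ctrl.state(); print(s['position'],s['orientation'],s['qpos'],s['t'])
cv2.imwrite('pics/w3b.png',cv2.resize(c['color'][:,:,::-1],None,fx=1.5,fy=1.5))
E
```

```text
[ 542.40882405 -137.34701533  231.35932   ] [4.62669313e-01 3.10724438e+00 1.92984560e-04] [ 1.10773477e-01 -6.74709627e-02 -2.15935009e-02 -9.55217670e-05
 -1.61655408e+00 -1.97720253e+00] 5.175
```

View pics/w3b.png

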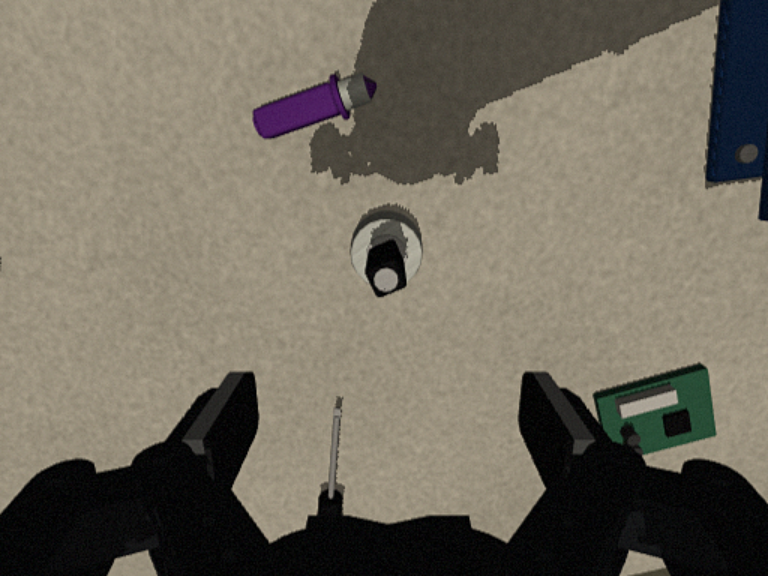

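The holder with the tool is at about (386,262) in the 1.5x picture (257,174 in raw pixels). The handle top is tilted in yaw, so I'll zoom in.

```bash
python3 - <<'E'
from h import *
c=np.load('w3.npz'); im=c['color'][130:205,220:300,::-1]
cv2.imwrite('pics/w3z.png',cv2.resize(im,None,fx=7.5,fy=7.5,interpolation=cv2.INTER_CUBIC))
c=dict(c);g=c['color'].astype(int).sum(2)
for u,v,h in [(257,186,97)]: print(ray(c,u,v,h))
P=pts(c); print(P[170:200:4,257].round(0))
# light disc
s=np.zeros(g.shape,np.uint8); s[175:198,243:272]=g[175:198,243:272]>250
n,l,st,ce=cv2.connectedComponentsWithStats(s); print(st,ce)
E
```

```text
[ 546.21448746 -140.24326638   97.        ]
[[ 534. -136.   86.]
 [ 535. -137.   96.]
 [ 538. -138.   99.]
 [ 542. -139.   99.]
 [ 545. -140.  100.]
 [ 549. -141.  101.]
 [ 554. -143.   97.]
 [ 589. -154.    1.]]
[[     0      0    512    384 196257]
 [   243    175      1      5      5]
 [   256    175     16     23     86]
 [   249    179     16     16    196]
 [   243    183      8     15     64]] [[255.49729182 191.50561254]
 [243.         177.        ]
 [267.13953488 191.19767442]
 [256.79081633 186.15816327]
 [245.1875     192.1875    ]]
```

View pics/w3z.png

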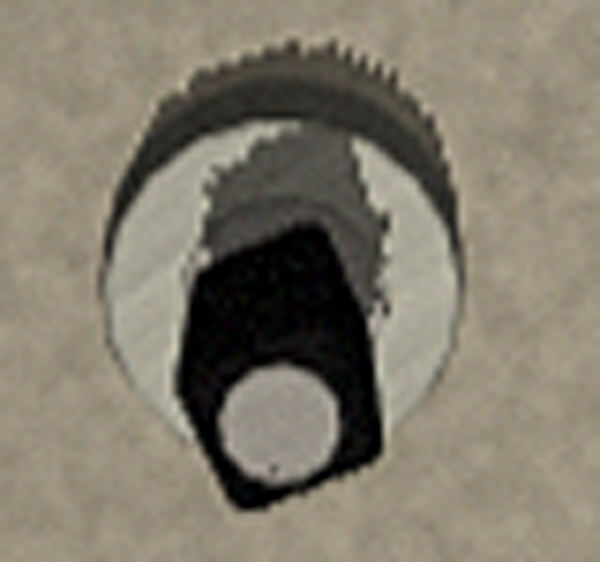

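```bash
python3 - <<'E'
from h import *
c=dict(np.load('w3.npz')); f=lambda x,y:((x+.5)/7.5-.5+220,(y+.5)/7.5-.5+130)
A,B,C=[ray(c,*f(*p),97) for p in [(235,508),(382,455),(180,390)]]
print(A,B,C,np.linalg.norm(A-B),np.linalg.norm(A-C),np.arctan2(*(B-A)[1::-1]),np.arctan2(*(A-C)[1::-1]),'ctr',(B+C)/2)
# bottom far edge of handle (z=36+?): at z=35
D,E_=[ray(c,*f(*p),36) for p in [(200,270),(320,225)]];print(np.arctan2(*(E_-D)[1::-1]),D,E_)
print('disc',ray(c,256.79,186.16,98))
# rim circle z=32: left(105,290) right(460,290) bottom? top(300,118)
pp=[(105,290),(460,285),(300,118),(160,190),(420,180),(125,370),(440,370)]
q=np.array([ray(c,*f(*p),32)[:2] for p in pp])
k=np.linalg.lstsq(np.c_[2*q,np.ones(len(q))],(q**2).sum(1),rcond=None)[0]; print('rim',k[:2],np.sqrt(k[2]+k[:2]@k[:2]), np.hypot(*(q-k[:2]).T))
s=ctrl.state(); from scipy.spatial.transform import Rotation as R; M=R.from_rotvec(s['orientation']).as_matrix(); print(M.round(3), s['position'])
E
```

```text
[ 555.38568364 -149.23634133   97.        ] [ 554.06089886 -129.10090893   97.        ] [ 538.26875841 -151.1646343    97.        ] 20.178966592455264 17.22519791595632 1.6364953455633637 0.11218120059251162 ctr [ 546.16482863 -140.13277161   97.        ]
1.638009570094775 [ 536.71763625 -150.43973384   36.        ] [ 535.40703907 -130.97001443   36.        ]
disc [ 546.02330859 -140.38934694   98.        ]
rim [ 545.58191885 -139.60748979] 27.171261233560053 [27.84802808 27.04815541 27.9083338  25.43171777 27.54627679 27.55619708
 26.77756437]
[[-0.957  0.291  0.   ]
 [ 0.291  0.957  0.   ]
 [-0.     0.    -1.   ]] [ 542.40882405 -137.34701533  231.35932   ]
```

>>> arm_command(series="0 0 0 -0.183 1;0 0 0 -0.182 1;-4.5 -3.3 25 0 1;0 0 38 0 1;0 0 38 0 1;0 0 0 0 1;0 0 0 0 1")

```text
t: 6.05
position: [547.9, -140.8, 132.5]
orientation: [-0.108, 3.137, -0.002]
wrist_force: [0.5, 0.5, 0.9]
finger_gap: 85.7
```

```bash
python3 - <<'E'
from h import *
c=grab('wrist','w4'); s=ctrl.state(); print(s['position'],s['orientation'],s['t'])
E
```

```text
[ 548.22467748 -140.89858129  132.95451597] [-1.06898976e-01  3.13629552e+00 -1.39102775e-03] 6.1
```

View pics/w4.png

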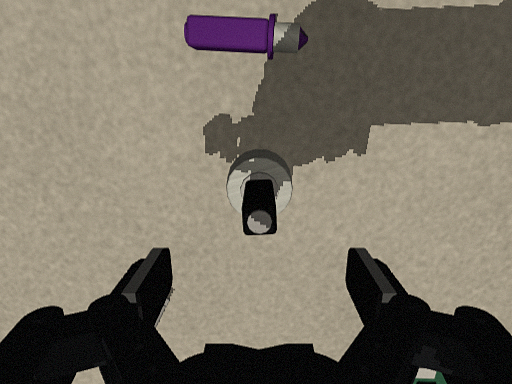

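The handle is square to the jaws and centred between them, with its column at about 260 and the finger midpoint at 259. I'll check its x position once more.

```bash
python3 - <<'E'
from h import *
c=dict(np.load('w4.npz')); g=c['color'].astype(int).sum(2)
s=np.zeros(g.shape,np.uint8); s[205:240,240:280]=g[205:240,240:280]>200
n,l,st,ce=cv2.connectedComponentsWithStats(s); 
for a,b in zip(st,ce): print(a,b, ray(c,*b,98))
print(c['pose'])
E
```

```text
[     0      0    512    384 195804] [255.48162959 191.35971175] [ 526.34273713 -143.96381892   98.        ]
[240 205  40  35 403] [260.94044665 229.05459057] [ 551.42036542 -138.83805993   98.        ]
[247 211  25  23 401] [259.00249377 222.25935162] [ 546.78639441 -140.39875799   98.        ]
[[-6.76655084e-02 -9.49306670e-01 -3.06982451e-01  4.69388868e+02]
 [ 9.97708062e-01 -6.43668466e-02 -2.08694226e-02 -1.45920767e+02]
 [ 5.19897365e-05 -3.07691007e-01  9.51486333e-01  2.75163695e+02]
 [ 0.00000000e+00  0.00000000e+00  0.00000000e+00  1.00000000e+00]]
```

>>> arm_command(series="0 0 30 0 1;0 0 30 0 1;0 0 26.5 0 1;0 0 0 0 1;0 0 0 0 0;0 0 0 0 0;0 0 0 0 0;0 0 0 0 0;0 0 0 0 0;0 0 0 0 0;0 0 0 0 0", squeeze=90)

```text
t: 7.48
position: [547.6, -141.3, 44.8]
orientation: [-0.105, 3.138, -0.001]
wrist_force: [-0.8, 0.5, 5.0]
finger_gap: 21.2
```

```bash
python3 - <<'E'
from h import *
c=grab('wrist','w5'); s=ctrl.state(); print(s['position'],s['orientation'],s['t'],s['finger_gap'],s['wrist_force'],s['wrist_torque'])
E
```

```text
[ 547.60933835 -141.2282895    44.74224389] [-1.05289553e-01  3.13842579e+00 -7.35093400e-04] 7.525 20.854291043631196 [0.11608771 0.23937339 6.00864105] [ 0.24566218  0.18429337 -0.04108509]
```

View pics/w5.png

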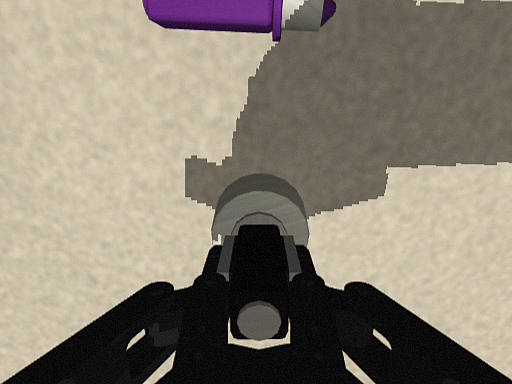

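The jaws hold the tool with a 21 mm gap, square to the handle, and the collar is on the rim at about (260,235). Next I lift it and carry it above the start point.

>>> arm_command(series="0 0 -10 0 0;0 0 -20 0 0;0 0 -30 0 0;0 0 -32 0 0;0 0 -32 0 0;0 0 0 0 0;0 0 0 0 0")

```text
t: 8.4
position: [546.5, -140.9, 166.5]
orientation: [0.105, -3.138, -0.001]
wrist_force: [-0.6, 0.4, -2.8]
finger_gap: 21.2
```

```bash
python3 - <<'E'
from h import *
c=grab('wrist','w6'); s=ctrl.state(); print(s['position'],s['orientation'],s['t'],s['finger_gap'],s['wrist_force'],s['wrist_torque'])
c=grab('side','s6');cv2.imwrite('pics/s6z.png',cv2.resize(c['color'][120:300,180:420,::-1],None,fx=3,fy=3))
E
```

```text
[ 546.31178391 -140.95072251  166.07528192] [ 1.04751946e-01 -3.13713039e+00 -9.56589633e-04] 8.45 21.33980187523673 [ 0.44121177 -0.28967316 -2.54485504] [-0.02532945 -0.03531924 -0.02054735]
```

View pics/w6.png

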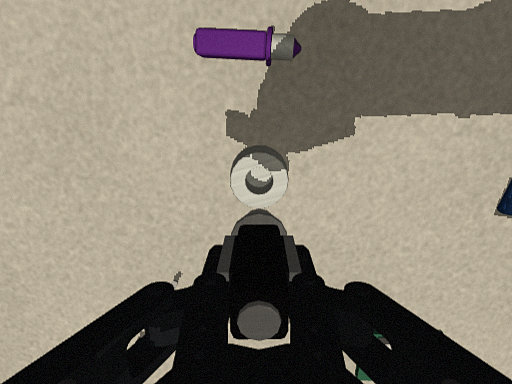

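View pics/s6z.png

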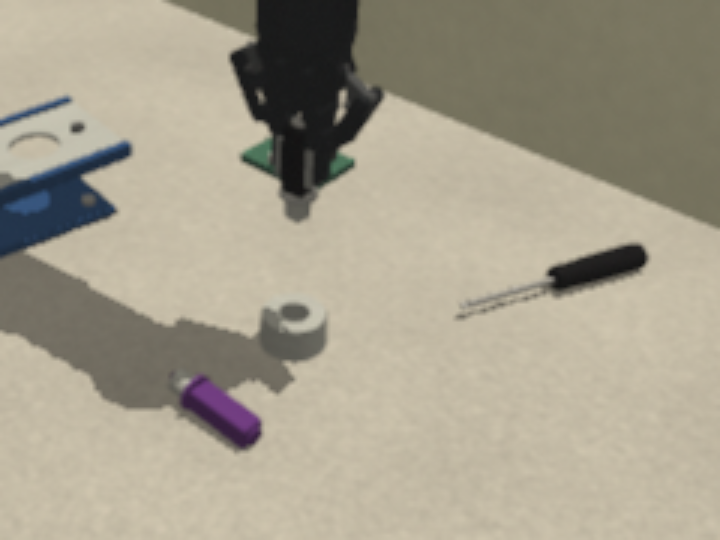

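The tool is lifted clear of the holder, and both views show the empty bore. I'll carry it to the vise and compute the bore centre for later.

>>> arm_command(series="-2 20 0 0 0;-2.5 40 0 0 0;-2.5 40 0 0 0;-2.5 40 0 0 0;-2.5 40 0 0 0;-2.5 40 0 0 0;-2.5 40 0 0 0;-2.5 40 0 0 0;-1 24 0 0 0;0 0 0 0 0;0 0 0 0 0")

```text
t: 9.88
position: [545.8, 182.8, 167.4]
orientation: [0.104, -3.139, 0.001]
wrist_force: [-0.1, -0.5, -1.5]
finger_gap: 21.0
```

```bash
cat > st.py <<'E'
from h import *
s=ctrl.state(); print(s['position'].round(2),s['t'],s['wrist_force'].round(2),s['orientation'].round(4))
h=np.array([525.7,187.]);a=-.169;R=np.array([[np.cos(a),np.sin(a)],[-np.sin(a),np.cos(a)]])
print('tip in hole',(R@(s['position'][:2]-h)).round(2),'tip z',round(s['position'][2]-38.8,2))
E
python3 - <<'E'
from h import *
c=dict(np.load('w6.npz')); g=c['color'].astype(int).sum(2)
f=np.zeros(g.shape,np.uint8); s=c['color'][140:215,220:300,::-1]; cv2.imwrite('pics/w6z.png',cv2.resize(s,None,fx=7,fy=7,interpolation=cv2.INTER_CUBIC))
E
python3 st.py
```

```text
[545.81 182.81 167.37] 9.875 [-0.06 -0.49 -1.47] [ 1.0440e-01 -3.1391e+00  1.3000e-03]
tip in hole [20.53 -0.75] tip z 128.57
```

View pics/w6z.png

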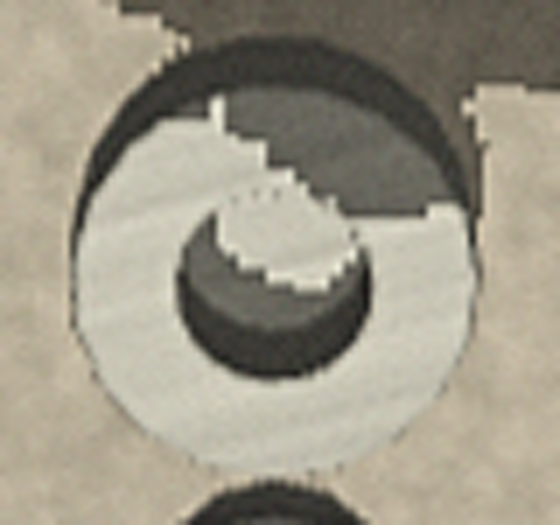

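```bash
python3 - <<'E'
from h import *
c=dict(np.load('w6.npz'));f=lambda x,y:((x+.5)/7-.5+220,(y+.5)/7-.5+140)
p=ray(c,*f(276,277),32);print('rim raw',p, 'with bias +1.3,0 ->',p[:2]+[1.3,0.1])
for q in [(75,277),(478,277),(276,472),(276,83),(178,277),(372,277),(275,380)]: print(ray(c,*f(*q),32)[:2])
E
```

```text
rim raw [ 544.01962831 -140.20307991   32.        ] with bias +1.3,0 -> [ 545.31962831 -140.10307991]
[ 545.79695842 -167.40362817]
[ 542.23273038 -112.85610424]
[ 572.16762074 -138.33628009]
[ 517.58762913 -141.95607353]
[ 544.88627719 -153.46641486]
[ 543.17050019 -127.20788552]
[ 558.69032816 -139.36815656]
```

>>> arm_command(series="0 0 10 0 0;0 0 20 0 0;0 0 16 0 0;0 0 7 0 0;0 0 0 0 0;0 0 0 0 0")

```text
t: 10.62
position: [546.3, 183.6, 115.6]
orientation: [-0.105, 3.139, 0.0]
wrist_force: [-0.2, -1.1, -1.7]
finger_gap: 20.9
```

```bash
python3 st.py; python3 - <<'E'
from h import *
c=grab('side','s7');cv2.imwrite('pics/s7z.png',cv2.resize(c['color'][120:230,120:270,::-1],None,fx=5,fy=5))
c=grab('wrist','w7')
E
```

```text
[546.26 183.62 115.56] 10.625 [-0.21 -1.07 -1.68] [-1.0510e-01  3.1387e+00  4.0000e-04]
tip in hole [20.84  0.12] tip z 76.76
```

View pics/s7z.png

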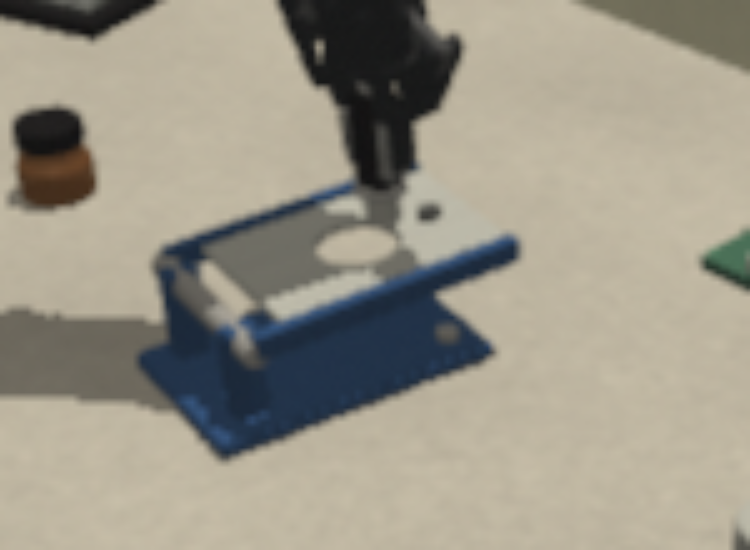

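View pics/w7.png

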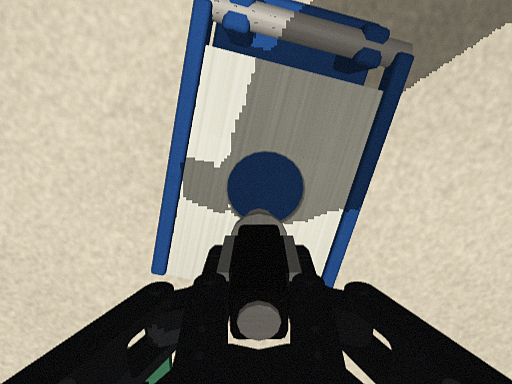

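The wrist view shows the hole's left edge at column 228, its right edge at 304 and its far edge at row 151. The tool sits over the near rim, which is the screw side. I'll fit the visible arc.

```bash
python3 - <<'E'
from h import *
c=dict(np.load('w7.npz')); hsv=cv2.cvtColor(c['color'],cv2.COLOR_RGB2HSV)
blue=((hsv[...,1]>110)&(abs(hsv[...,0].astype(int)-112)<18)).astype(np.uint8)
n,l,st,ce=cv2.connectedComponentsWithStats(blue,connectivity=4); i=l[185,265]; print(st[i])
cn,_=cv2.findContours((l==i).astype(np.uint8),cv2.RETR_EXTERNAL,cv2.CHAIN_APPROX_NONE)
p=cn[0][:,0].astype(float); p=p[p[:,1]<203]
hc=np.array([525.8,187.])
q=np.array([ray(c,u,v,72.7+(0.0275*((0)))) [:2] for u,v in p])
k=np.linalg.lstsq(np.c_[2*q,np.ones(len(q))],(q**2).sum(1),rcond=None)[0]; r=np.sqrt(k[2]+k[:2]@k[:2]); print('hole',k[:2],r,(np.hypot(*(q-k[:2]).T)-r).std())
E
```

```text
[ 228  152   75   68 3869]
hole [525.16651664 186.54224167] 23.842178351928613 0.2535930509223124
```

>>> arm_command(series="0 0 1.5 0 0;0 0 1 0 0;0 0 1 0 0;0 0 1 0 0;0 0 0 0 0")

```text
t: 11.35
position: [545.8, 183.4, 110.2]
orientation: [0.105, -3.14, 0.0]
wrist_force: [-0.3, -0.0, -2.1]
finger_gap: 21.3
```

```bash
python3 st.py
```

```text
[545.82 183.44 110.15] 11.35 [-0.28 -0.04 -2.07] [ 1.0500e-01 -3.1396e+00  3.0000e-04]
tip in hole [20.43 -0.12] tip z 71.35
```

>>> arm_command(series="0 0 0.5 0 0;0 0 0.5 0 0;0 0 0 0 0")

```text
t: 11.72
position: [545.9, 183.4, 109.2]
orientation: [0.105, -3.14, 0.0]
wrist_force: [0.4, 0.1, -1.3]
finger_gap: 21.0
```

>>> arm_command(series="0 0 0.5 0 0;0 0 0 0 0")

```text
t: 11.98
position: [545.9, 183.5, 108.7]
orientation: [0.105, -3.14, 0.0]
wrist_force: [1.0, 0.0, -2.0]
finger_gap: 20.9
```

>>> arm_command(series="0 0 0.5 0 0;0 0 0 0 0")

```text
t: 12.22
position: [545.9, 183.5, 108.2]
orientation: [0.105, -3.14, 0.0]
wrist_force: [-0.7, 0.6, -1.5]
finger_gap: 20.9
```

>>> arm_command(series="0 0 0.5 0 0;0 0 0 0 0")

```text
t: 12.48
position: [545.9, 183.5, 107.8]
orientation: [-0.105, 3.14, -0.0]
wrist_force: [0.0, 0.6, -0.8]
finger_gap: 20.9
```

>>> arm_command(series="0 0 0.5 0 0;0 0 0 0 0")

```text
t: 12.72
position: [545.9, 183.5, 107.4]
orientation: [-0.105, 3.14, -0.0]
wrist_force: [-1.1, -0.7, -1.3]
finger_gap: 20.8
```

>>> arm_command(series="0 0 0.5 0 0;0 0 0 0 0")

```text
t: 12.98
position: [546.0, 183.5, 107.0]
orientation: [-0.105, 3.139, -0.0]
wrist_force: [-0.5, -0.4, 0.8]
finger_gap: 21.1
```

>>> arm_command(series="0 0 0.5 0 0;0 0 0 0 0;0 0 0 0 0")

```text
t: 13.35
position: [546.0, 183.5, 106.5]
orientation: [-0.105, 3.139, 0.0]
wrist_force: [0.6, -0.3, 2.5]
finger_gap: 21.3
```

```bash
python3 - <<'E'
from h import *
F=[]
for i in range(6):
    ctrl.capture('top'); s=ctrl.state(); F.append(s['wrist_force']); 
F=np.array(F); print(F.round(1).tolist(),F.mean(0).round(2)); print(s['position'],s['wrist_torque'],s['t'])
E
python3 st.py
```

```text
[[-0.8, -0.6, 1.5], [-0.5, -0.8, 3.5], [-1.7, -0.5, 2.0], [-0.5, 0.4, 2.7], [-0.9, -0.1, 2.1], [-0.3, 0.6, 2.1]] [-0.78 -0.16  2.32]
[545.94738661 183.48355121 106.4027129 ] [ 0.02771653  0.2398774  -0.02251183] 13.65
[545.95 183.48 106.4 ] 13.65 [-0.33  0.63  2.06] [-1.0490e-01  3.1396e+00 -1.0000e-04]
tip in hole [20.55 -0.06] tip z 67.6
```

Contact is made, with a net vertical force of about 4.2 N. The panel yields roughly 1 mm, and the wrist sees little sideways force. Next I work out the arc steps in tool axes, as 7.5° chords of 3 rows each.

```bash
python3 - <<'E'
import numpy as np
psi=np.pi+.0668; r=20.4; k=.0275
for i in range(49):
    t0,t1=-np.radians(7.5*i),-np.radians(7.5*(i+1))
    d=r*np.array([np.cos(t1-.169)-np.cos(t0-.169),np.sin(t1-.169)-np.sin(t0-.169)])
    xt=np.array([np.cos(psi),np.sin(psi)]); yt=np.array([xt[1],-xt[0]])
    print(i,7.5*i,*(np.array([d@xt,d@yt,-k*25*(np.cos(t1)-np.cos(t0))])/3).round(2))
E
```

```text
0 0.0 0.26 -0.85 0.0
1 7.5 0.37 -0.81 0.01
2 15.0 0.47 -0.75 0.01
3 22.5 0.57 -0.68 0.01
4 30.0 0.65 -0.6 0.02
5 37.5 0.73 -0.51 0.02
6 45.0 0.79 -0.41 0.02
7 52.5 0.83 -0.31 0.02
8 60.0 0.87 -0.2 0.03
9 67.5 0.89 -0.08 0.03
10 75.0 0.89 0.04 0.03
11 82.5 0.88 0.15 0.03
12 90.0 0.85 0.26 0.03
13 97.5 0.81 0.37 0.03
14 105.0 0.75 0.47 0.03
15 112.5 0.68 0.57 0.03
16 120.0 0.6 0.65 0.02
17 127.5 0.51 0.73 0.02
18 135.0 0.41 0.79 0.02
19 142.5 0.31 0.83 0.02
20 150.0 0.2 0.87 0.01
21 157.5 0.08 0.89 0.01
22 165.0 -0.04 0.89 0.01
23 172.5 -0.15 0.88 0.0
24 180.0 -0.26 0.85 -0.0
25 187.5 -0.37 0.81 -0.01
26 195.0 -0.47 0.75 -0.01
27 202.5 -0.57 0.68 -0.01
28 210.0 -0.65 0.6 -0.02
29 217.5 -0.73 0.51 -0.02
30 225.0 -0.79 0.41 -0.02
31 232.5 -0.83 0.31 -0.02
32 240.0 -0.87 0.2 -0.03
33 247.5 -0.89 0.08 -0.03
34 255.0 -0.89 -0.04 -0.03
35 262.5 -0.88 -0.15 -0.03
36 270.0 -0.85 -0.26 -0.03
37 277.5 -0.81 -0.37 -0.03
38 285.0 -0.75 -0.47 -0.03
39 292.5 -0.68 -0.57 -0.03
40 300.0 -0.6 -0.65 -0.02
41 307.5 -0.51 -0.73 -0.02
42 315.0 -0.41 -0.79 -0.02
43 322.5 -0.31 -0.83 -0.02
44 330.0 -0.2 -0.87 -0.01
45 337.5 -0.08 -0.89 -0.01
46 345.0 0.04 -0.89 -0.01
47 352.5 0.15 -0.88 -0.0
48 360.0 0.26 -0.85 0.0
```

>>> arm_command(series="0.26 -0.85 0 0 0;0.26 -0.85 0 0 0;0.26 -0.85 0 0 0;0.37 -0.81 0.01 0 0;0.37 -0.81 0.01 0 0;0.37 -0.81 0.01 0 0")

```text
t: 14.4
position: [544.3, 178.5, 106.2]
orientation: [0.105, -3.14, -0.0]
wrist_force: [-2.5, 3.7, 1.0]
finger_gap: 20.7
```

```bash
cat > f.py <<'E'
from h import *
F=[];X=[]
for i in range(3):
    s=ctrl.state(); F.append(s['wrist_force']);X.append(s['position']); ctrl.capture('top')
F=np.array(F); X=np.mean(X,0); fr,ft,T=F.mean(0).round(2),0,s['t']
h=np.array([525.8,186.8]);a=-.169;R=np.array([[np.cos(a),np.sin(a)],[-np.sin(a),np.cos(a)]])
p=R@(X[:2]-h); f=R@F.mean(0)[:2]
print('t',round(T,2),'net Fz',(F[:,2]+1.9).round(1),round(F[:,2].mean()+1.9,2),'Fxy hole',f.round(1),'| r',np.hypot(*p).round(2),'th',np.degrees(np.arctan2(p[1],p[0])).round(1),'tcp z',X[2].round(2), s['wrist_torque'].round(2))
E
python3 f.py
```

```text
t 14.5 net Fz [2.9 3.7 3. ] 3.2 Fxy hole [-2.8  2.9] | r 20.27 th -14.7 tcp z 106.24 [1.2  0.73 0.02]
```

>>> arm_command(series="0.47 -0.75 0.06 0 0;0.47 -0.75 0.06 0 0;0.47 -0.75 0.06 0 0;0.57 -0.68 0.03 0 0;0.57 -0.68 0.03 0 0;0.57 -0.68 0.03 0 0")

```text
t: 15.3
position: [541.6, 173.9, 106.2]
orientation: [-0.105, 3.139, 0.0]
wrist_force: [-0.7, 5.8, 2.0]
finger_gap: 20.9
```

```bash
python3 f.py
```

```text
t 15.4 net Fz [3.9 4.  3.9] 3.92 Fxy hole [-1.6  4.4] | r 20.42 th -29.7 tcp z 106.18 [1.55 0.33 0.  ]
```

>>> arm_command(series="0.65 -0.6 0.02 0 0;0.65 -0.6 0.02 0 0;0.65 -0.6 0.02 0 0;0.73 -0.51 0.02 0 0;0.73 -0.51 0.02 0 0;0.73 -0.51 0.02 0 0")

```text
t: 16.2
position: [537.7, 170.3, 106.0]
orientation: [-0.105, 3.139, 0.0]
wrist_force: [0.8, 5.1, 2.7]
finger_gap: 21.0
```

```bash
python3 f.py
```

```text
t 16.3 net Fz [4.6 4.5 4.5] 4.51 Fxy hole [-0.1  4.2] | r 20.31 th -44.8 tcp z 105.98 [ 1.78 -0.03  0.01]
```

>>> arm_command(series="0.79 -0.41 0 0 0;0.79 -0.41 0 0 0;0.79 -0.41 0 0 0;0.83 -0.31 0.01 0 0;0.83 -0.31 0.01 0 0;0.83 -0.31 0.01 0 0")

```text
t: 17.1
position: [533.3, 167.9, 106.2]
orientation: [-0.105, 3.139, 0.0]
wrist_force: [1.8, 5.1, 2.6]
finger_gap: 20.7
```

```bash
python3 f.py
```

```text
t 17.2 net Fz [4.5 4.1 4. ] 4.22 Fxy hole [0.6 4.8] | r 20.34 th -58.9 tcp z 106.14 [ 1.78 -0.47 -0.03]
```

>>> arm_command(series="0.87 -0.2 0.02 0 0;0.87 -0.2 0.02 0 0;0.87 -0.2 0.02 0 0;0.89 -0.08 0.02 0 0;0.89 -0.08 0.02 0 0;0.89 -0.08 0.02 0 0")

```text
t: 18.0
position: [528.4, 166.6, 106.2]
orientation: [-0.105, 3.138, 0.0]
wrist_force: [2.8, 4.8, 2.6]
finger_gap: 21.1
```

```bash
python3 f.py
```

```text
t 18.1 net Fz [4.5 5.4 4.7] 4.85 Fxy hole [1.9 5. ] | r 20.35 th -73.3 tcp z 106.2 [ 1.71 -0.84  0.06]
```

>>> arm_command(series="0.89 0.04 -0.02 0 0;0.89 0.04 -0.02 0 0;0.89 0.04 -0.02 0 0;0.88 0.15 -0.01 0 0;0.88 0.15 -0.01 0 0;0.88 0.15 -0.01 0 0")

```text
t: 18.9
position: [523.3, 166.6, 106.5]
orientation: [-0.105, 3.138, -0.0]
wrist_force: [3.7, 3.4, 3.0]
finger_gap: 21.1
```

```bash
python3 f.py
```

```text
t 19.0 net Fz [4.9 4.2 4.8] 4.63 Fxy hole [2.9 4.1] | r 20.36 th -87.7 tcp z 106.44 [ 1.44 -1.25  0.01]
```

>>> arm_command(series="0.85 0.26 -0.02 0 0;0.85 0.26 -0.02 0 0;0.85 0.26 -0.02 0 0;0.81 0.37 0 0 0;0.81 0.37 0 0 0;0.81 0.37 0 0 0")

```text
t: 19.8
position: [518.4, 167.8, 106.7]
orientation: [-0.104, 3.137, -0.001]
wrist_force: [4.5, 2.1, 2.8]
finger_gap: 20.6
```

```bash
python3 f.py
```

```text
t 19.9 net Fz [4.7 5.5 4.6] 4.93 Fxy hole [3.8 3.4] | r 20.34 th -101.9 tcp z 106.65 [ 1.05 -1.63  0.04]
```

>>> arm_command(series="0.75 0.47 -0.05 0 0;0.75 0.47 -0.05 0 0;0.75 0.47 -0.04 0 0;0.68 0.57 -0.01 0 0;0.68 0.57 -0.01 0 0;0.68 0.57 -0.01 0 0")

```text
t: 20.7
position: [514.0, 170.2, 106.9]
orientation: [-0.104, 3.137, -0.003]
wrist_force: [6.6, 0.5, 3.2]
finger_gap: 21.3
```

```bash
python3 f.py
```

```text
t 20.8 net Fz [5.1 4.4 4.6] 4.69 Fxy hole [5.2 2. ] | r 20.32 th -116.1 tcp z 106.86 [ 0.5  -1.9   0.02]
```

>>> arm_command(series="0.6 0.65 -0.06 0 0;0.6 0.65 -0.06 0 0;0.6 0.65 -0.05 0 0;0.51 0.73 -0.02 0 0;0.51 0.73 -0.02 0 0;0.51 0.73 -0.02 0 0")

```text
t: 21.6
position: [510.2, 173.9, 107.0]
orientation: [-0.104, 3.138, -0.003]
wrist_force: [5.0, -1.2, 2.6]
finger_gap: 21.2
```

```bash
python3 f.py
```

```text
t 21.7 net Fz [4.5 2.9 3.9] 3.8 Fxy hole [4.8 0.8] | r 20.21 th -130.8 tcp z 107.0 [ 0.14 -1.96 -0.01]
```

>>> arm_command(series="0.41 0.79 0 0 0;0.41 0.79 0 0 0;0.41 0.79 0 0 0;0.31 0.83 0 0 0;0.31 0.83 0 0 0;0.31 0.83 0 0 0")

```text
t: 22.5
position: [507.7, 178.1, 107.0]
orientation: [-0.103, 3.138, -0.005]
wrist_force: [5.1, -2.4, 3.9]
finger_gap: 21.2
```

```bash
python3 f.py
```

```text
t 22.6 net Fz [5.8 4.9 4.8] 5.18 Fxy hole [ 4.7 -0.8] | r 20.08 th -144.9 tcp z 106.95 [-0.4  -1.92  0.02]
```

>>> arm_command(series="0.2 0.87 -0.06 0 0;0.2 0.87 -0.05 0 0;0.2 0.87 -0.04 0 0;0.08 0.89 -0.01 0 0;0.08 0.89 -0.01 0 0;0.08 0.89 -0.01 0 0")

```text
t: 23.4
position: [506.3, 182.9, 107.0]
orientation: [-0.103, 3.139, -0.006]
wrist_force: [5.1, -2.2, 3.5]
finger_gap: 21.0
```

```bash
python3 f.py
```

```text
t 23.5 net Fz [5.4 4.8 4.2] 4.8 Fxy hole [ 5.3 -1.2] | r 19.93 th -159.2 tcp z 106.92 [-0.85 -1.69  0.08]
```

>>> arm_command(series="-0.04 0.89 -0.05 0 0;-0.04 0.89 -0.04 0 0;-0.04 0.89 -0.03 0 0;-0.15 0.88 -0.01 0 0;-0.15 0.88 -0.01 0 0;-0.15 0.88 -0.01 0 0")

```text
t: 24.3
position: [506.1, 187.8, 106.8]
orientation: [0.103, -3.14, 0.008]
wrist_force: [3.7, -3.5, 2.2]
finger_gap: 20.9
```

```bash
python3 f.py
```

```text
t 24.4 net Fz [4.1 3.8 4.4] 4.14 Fxy hole [ 4.1 -2.6] | r 19.69 th -173.6 tcp z 106.79 [-1.44 -1.5   0.03]
```

>>> arm_command(series="-0.26 0.85 0 0 0;-0.26 0.85 0 0 0;-0.26 0.85 0 0 0;-0.37 0.81 0 0 0;-0.37 0.81 0 0 0;-0.37 0.81 0 0 0")

```text
t: 25.2
position: [507.3, 192.9, 106.5]
orientation: [0.103, -3.139, 0.008]
wrist_force: [3.0, -4.5, 3.1]
finger_gap: 20.6
```

```bash
python3 f.py
```

```text
t 25.3 net Fz [5.  4.7 4.5] 4.72 Fxy hole [ 3.6 -3.8] | r 19.47 th 171.1 tcp z 106.55 [-1.73 -1.12  0.01]
```

>>> arm_command(series="-0.47 0.75 -0.04 0 0;-0.47 0.75 -0.03 0 0;-0.47 0.75 -0.03 0 0;-0.57 0.68 -0.01 0 0;-0.57 0.68 -0.01 0 0;-0.57 0.68 -0.01 0 0")

```text
t: 26.1
position: [509.7, 197.4, 106.4]
orientation: [0.103, -3.138, 0.008]
wrist_force: [1.2, -5.1, 3.5]
finger_gap: 21.3
```

```bash
python3 f.py
```

```text
t 26.2 net Fz [5.4 3.7 4.6] 4.56 Fxy hole [ 2.2 -5.1] | r 19.3 th 156.0 tcp z 106.34 [-2.04 -0.61  0.04]
```

>>> arm_command(series="-0.65 0.6 -0.03 0 0;-0.65 0.6 -0.03 0 0;-0.65 0.6 -0.03 0 0;-0.73 0.51 -0.01 0 0;-0.73 0.51 -0.01 0 0;-0.73 0.51 -0.01 0 0")

```text
t: 27.0
position: [513.4, 201.6, 106.3]
orientation: [0.104, -3.137, 0.006]
wrist_force: [-0.2, -5.2, 2.9]
finger_gap: 21.0
```

```bash
python3 f.py
```

```text
t 27.1 net Fz [4.8 4.8 5. ] 4.86 Fxy hole [ 1.  -5.5] | r 19.37 th 139.4 tcp z 106.28 [-2.09 -0.11  0.05]
```

Net force is about 7.4 N in total, so I ease up a little more.

>>> arm_command(series="-0.79 0.41 -0.05 0 0;-0.79 0.41 -0.05 0 0;-0.79 0.41 -0.05 0 0;-0.83 0.31 -0.02 0 0;-0.83 0.31 -0.02 0 0;-0.83 0.31 -0.02 0 0")

```text
t: 27.9
position: [517.9, 204.8, 106.4]
orientation: [0.104, -3.137, 0.004]
wrist_force: [-1.1, -4.9, 2.6]
finger_gap: 20.9
```

```bash
python3 f.py
```

```text
t 28.0 net Fz [4.5 4.7 4.5] 4.56 Fxy hole [-0.6 -5.3] | r 19.64 th 123.1 tcp z 106.41 [-1.99  0.41  0.05]
```

>>> arm_command(series="-0.87 0.2 -0.04 0 0;-0.87 0.2 -0.04 0 0;-0.87 0.2 -0.04 0 0;-0.89 0.08 -0.02 0 0;-0.89 0.08 -0.02 0 0;-0.89 0.08 -0.02 0 0")

```text
t: 28.8
position: [523.4, 206.9, 106.8]
orientation: [0.105, -3.138, 0.001]
wrist_force: [-2.3, -4.2, 1.6]
finger_gap: 21.0
```

```bash
python3 f.py
```

```text
t 28.9 net Fz [3.5 2.8 3.4] 3.25 Fxy hole [-1.1 -4.7] | r 20.25 th 106.2 tcp z 106.83 [-1.72  0.83  0.04]
```

>>> arm_command(series="-0.89 -0.04 0.04 0 0;-0.89 -0.04 0.03 0 0;-0.89 -0.04 0.02 0 0;-0.88 -0.15 0 0 0;-0.88 -0.15 0 0 0;-0.88 -0.15 0 0 0")

```text
t: 29.7
position: [529.2, 207.1, 107.1]
orientation: [0.105, -3.14, -0.0]
wrist_force: [-3.8, -2.3, 1.3]
finger_gap: 20.9
```

```bash
python3 f.py
```

```text
t 29.8 net Fz [3.2 2.9 3.4] 3.17 Fxy hole [-2.5 -3.3] | r 20.64 th 89.8 tcp z 107.14 [-1.05  0.97  0.  ]
```

>>> arm_command(series="-0.85 -0.26 0.07 0 0;-0.85 -0.26 0.07 0 0;-0.85 -0.26 0.06 0 0;-0.81 -0.37 0.04 0 0;-0.81 -0.37 0.03 0 0;-0.81 -0.37 0.02 0 0")

```text
t: 30.6
position: [534.3, 205.5, 106.8]
orientation: [0.105, -3.14, 0.0]
wrist_force: [-3.9, -1.8, 1.9]
finger_gap: 21.0
```

```bash
python3 f.py
```

```text
t 30.7 net Fz [3.8 3.8 3.4] 3.67 Fxy hole [-3.4 -2.6] | r 20.53 th 75.0 tcp z 106.81 [-0.77  1.27  0.02]
```

Total is about 5.6 N, which is fine.

>>> arm_command(series="-0.75 -0.47 0.04 0 0;-0.75 -0.47 0.03 0 0;-0.75 -0.47 0.02 0 0;-0.68 -0.57 0.02 0 0;-0.68 -0.57 0.02 0 0;-0.68 -0.57 0.02 0 0")

```text
t: 31.5
position: [538.8, 202.7, 106.7]
orientation: [0.105, -3.14, -0.0]
wrist_force: [-4.1, -0.8, 1.6]
finger_gap: 20.8
```

```bash
python3 f.py
```

```text
t 31.6 net Fz [3.5 3.3 3. ] 3.28 Fxy hole [-3.5 -1.6] | r 20.56 th 60.1 tcp z 106.72 [-0.35  1.38 -0.  ]
```

>>> arm_command(series="-0.6 -0.65 0.06 0 0;-0.6 -0.65 0.06 0 0;-0.6 -0.65 0.05 0 0;-0.51 -0.73 0.03 0 0;-0.51 -0.73 0.03 0 0;-0.51 -0.73 0.03 0 0")

```text
t: 32.4
position: [542.4, 198.8, 106.4]
orientation: [0.105, -3.14, -0.0]
wrist_force: [-5.0, 0.5, 2.3]
finger_gap: 21.2
```

```bash
python3 f.py
```

```text
t 32.5 net Fz [4.2 3.4 3.8] 3.79 Fxy hole [-4.3 -0.6] | r 20.51 th 45.2 tcp z 106.47 [0.03 1.53 0.02]
```

>>> arm_command(series="-0.41 -0.79 0.03 0 0;-0.41 -0.79 0.03 0 0;-0.41 -0.79 0.03 0 0;-0.31 -0.83 0.02 0 0;-0.31 -0.83 0.02 0 0;-0.31 -0.83 0.02 0 0")

```text
t: 33.3
position: [545.0, 194.1, 106.3]
orientation: [-0.105, 3.14, 0.0]
wrist_force: [-3.8, 2.1, 1.7]
finger_gap: 20.6
```

```bash
python3 f.py
```

```text
t 33.4 net Fz [3.6 4.3 3.3] 3.7 Fxy hole [-4.6  0.7] | r 20.49 th 30.2 tcp z 106.34 [ 0.42  1.47 -0.  ]
```

>>> arm_command(series="-0.2 -0.87 0.02 0 0;-0.2 -0.87 0.02 0 0;-0.2 -0.87 0.02 0 0;-0.08 -0.89 0.02 0 0;-0.08 -0.89 0.02 0 0;-0.08 -0.89 0.02 0 0")

```text
t: 34.2
position: [546.2, 188.8, 106.2]
orientation: [-0.105, 3.14, 0.0]
wrist_force: [-3.7, 2.9, 1.3]
finger_gap: 20.7
```

```bash
python3 f.py
```

```text
t 34.3 net Fz [3.2 2.6 4.3] 3.37 Fxy hole [-3.7  1.4] | r 20.47 th 15.2 tcp z 106.25 [0.71 1.3  0.03]
```

>>> arm_command(series="0.04 -0.89 0.04 0 0;0.04 -0.89 0.04 0 0;0.04 -0.89 0.04 0 0;0.15 -0.88 0.02 0 0;0.15 -0.88 0.02 0 0;0.15 -0.88 0.02 0 0;0 0 0 0 0;0 0 0 0 0")

```text
t: 35.35
position: [545.9, 183.4, 106.0]
orientation: [-0.105, 3.14, -0.0]
wrist_force: [-1.7, 2.4, 1.8]
finger_gap: 21.0
```

```bash
python3 f.py
```

```text
t 35.45 net Fz [3.7 4.3 4.2] 4.04 Fxy hole [-3.2  2.2] | r 20.39 th 0.1 tcp z 106.03 [ 1.08  1.1  -0.02]
```

The full circle is done and the tool is back at the screw at 0.1°, with about 5.6 N total. I'll lift it off and carry it back.

>>> arm_command(series="0 0 -5 0 0;0 0 -12 0 0;0 0 -20 0 0;0 0 -20 0 0;0 0 -5 0 0;0 0 0 0 0")

```text
t: 36.25
position: [546.0, 183.6, 168.4]
orientation: [-0.105, 3.139, 0.001]
wrist_force: [-0.3, 0.7, -1.4]
finger_gap: 20.9
```

>>> arm_command(series="1.3 -20 0 0 0;2.6 -40 0 0 0;2.6 -40 0 0 0;2.6 -40 0 0 0;2.6 -40 0 0 0;2.6 -40 0 0 0;2.6 -40 0 0 0;2.6 -40 0 0 0;1.4 -23.5 0 0 0;0 0 0 0 0;0 0 0 0 0")

```text
t: 37.62
position: [546.2, -140.8, 167.5]
orientation: [0.104, -3.139, -0.0]
wrist_force: [0.4, -0.2, -1.9]
finger_gap: 20.9
```

```bash
python3 - <<'E'
from h import *
c=grab('wrist','w8'); s=ctrl.state(); print(s['position'],s['orientation'],s['t'],s['finger_gap'],s['wrist_force'],s['wrist_torque'])
c=grab('side','s8');cv2.imwrite('pics/s8z.png',cv2.resize(c['color'][120:270,210:360,::-1],None,fx=4,fy=4))
E
```

```text
[ 546.34109133 -140.4327314   167.68460926] [ 1.05294985e-01 -3.13925052e+00 -1.16336805e-04] 37.675 20.997906763948713 [-0.03681409  0.4087034   0.32492888] [ 0.02356201 -0.0596614  -0.01642394]
```

View pics/w8.png

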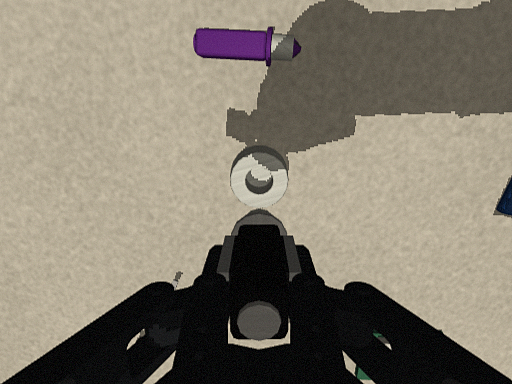

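View pics/s8z.png

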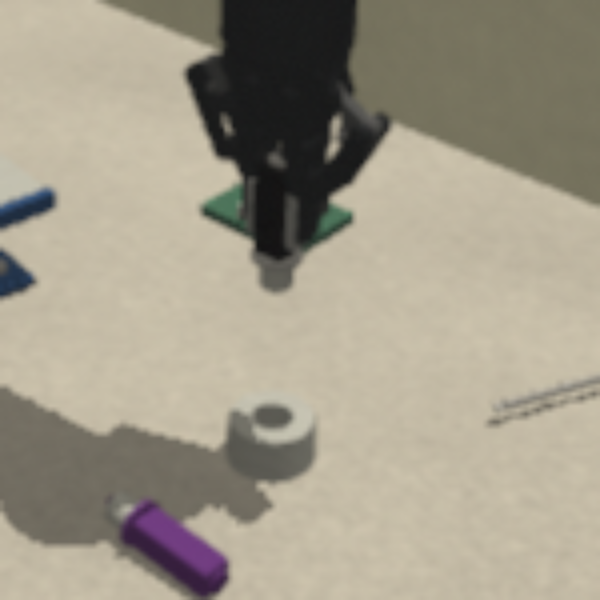

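The tool sits in the grip as before, with the disc at (259,320) in both pictures, and it is upright above the bore. I'll lower it to just above the rim and look again.

>>> arm_command(series="0 0 15 0 0;0 0 30 0 0;0 0 30 0 0;0 0 13 0 0;0 0 0 0 0;0 0 0 0 0")

```text
t: 38.48
position: [547.4, -140.7, 81.4]
orientation: [-0.105, 3.138, -0.001]
wrist_force: [-0.4, 0.4, -1.3]
finger_gap: 21.4
```

```bash
python3 - <<'E'
from h import *
c=grab('side','s9');cv2.imwrite('pics/s9z.png',cv2.resize(c['color'][170:260,235:325,::-1],None,fx=6,fy=6,interpolation=cv2.INTER_CUBIC)); s=ctrl.state(); print(s['position'],s['t'],s['wrist_force'])
# side-view projection of nominal tip if at TCP xy, and of bore centre
P=np.linalg.inv(c['pose'])
def pj(p): q=P@np.r_[p,1]; return (c['cx']+c['fx']*q[0]/-q[2], c['cy']-c['fy']*q[1]/-q[2])
print('proj TCPxy at tip z',pj([*s['position'][:2],s['position'][2]-38.8]),'bore',pj([545.3,-140.1,32]))
E
```

```text
[ 547.48186437 -140.743291     81.58567376] 38.525 [-0.46823659  0.67154711 -1.57166693]
proj TCPxy at tip z (np.float64(277.9540822920704), np.float64(220.0525634923411)) bore (np.float64(277.07336148298737), np.float64(223.63099892902076))
```

View pics/s9z.png

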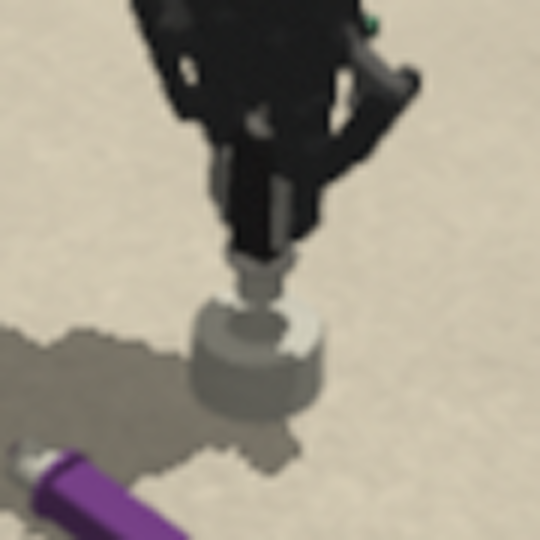

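The tip's axis is at column 260 in the crop and the bore centre is at about 257, so the tool is about 1 mm off. I'll shift it slightly toward the robot and insert.

>>> arm_command(series="0.8 0 6 0 0;0 0 8 0 0;0 0 8 0 0;0 0 5 0 0;0 0 0 0 0")

```text
t: 39.15
position: [545.5, -140.8, 52.4]
orientation: [0.105, -3.139, 0.0]
wrist_force: [-0.3, -0.5, -1.3]
finger_gap: 21.1
```

```bash
python3 st.py
```

```text
[ 545.54 -140.8    52.41] 39.15 [-0.33 -0.48 -1.32] [ 1.0480e-01 -3.1389e+00  2.0000e-04]
tip in hole [  74.69 -319.8 ] tip z 13.61
```

>>> arm_command(series="0 0 3 0 0;0 0 2 0 0;0 0 1 0 0;0 0 0 0 0")

```text
t: 39.65
position: [545.8, -140.8, 47.0]
orientation: [0.105, -3.14, 0.0]
wrist_force: [0.6, -0.5, -1.3]
finger_gap: 20.8
```

>>> arm_command(series="0 0 1 0 0;0 0 0.5 0 0;0 0 0 0 0")

```text
t: 40.02
position: [545.8, -140.8, 45.5]
orientation: [0.105, -3.14, 0.0]
wrist_force: [-0.7, 0.3, -1.2]
finger_gap: 21.4
```

>>> arm_command(series="0 0 0.5 0 0;0 0 0.5 0 0;0 0 0 0 0")

```text
t: 40.4
position: [545.9, -140.8, 44.9]
orientation: [-0.105, 3.14, -0.0]
wrist_force: [-0.6, 1.1, 1.7]
finger_gap: 21.1
```

The collar has met the rim, with about 3.5 N. I'll release, then look before retracting.

>>> arm_command(series="0 0 0 0 0.5;0 0 0 0 1;0 0 0 0 1;0 0 0 0 1;0 0 0 0 1;0 0 -20 0 1;0 0 -40 0 1;0 0 -50 0 1;0 0 -50 0 1;0 0 0 0 1;0 0 0 0 1")

```text
t: 41.78
position: [545.7, -140.5, 204.0]
orientation: [0.105, -3.14, -0.001]
wrist_force: [0.1, 0.4, -0.6]
finger_gap: 85.2
```

```bash
python3 - <<'E'
from h import *
c=grab('wrist','w10'); s=ctrl.state(); print(s['position'],s['t'],s['finger_gap'],s['wrist_force'])
P=pts(c)
c=grab('side','s10');cv2.imwrite('pics/s10z.png',cv2.resize(c['color'][90:350,110:420,::-1],None,fx=2,fy=2,interpolation=cv2.INTER_CUBIC)); 
c=grab('top','t10')
a=np.load('top0.npz')['color'].astype(int);b=c['color'].astype(int)
d=(abs(a-b).sum(2)>90).astype(np.uint8); n,l,st,ce=cv2.connectedComponentsWithStats(d); print([ (x.tolist(),y.round(0).tolist()) for x,y in zip(st[1:],ce[1:]) if x[4]>8])
E
```

```text
[ 545.38671719 -140.57524668  203.21856099] 41.825 85.16821884383874 [-0.43551162 -0.37007416  0.23747454]
[([181, 146, 150, 238, 14951], [242.0, 237.0]), ([231, 161, 9, 4, 22], [236.0, 163.0]), ([0, 330, 97, 54, 3077], [45.0, 354.0]), ([224, 346, 33, 38, 426], [236.0, 361.0]), ([260, 350, 7, 6, 23], [263.0, 352.0]), ([268, 373, 8, 11, 31], [270.0, 379.0]), ([234, 375, 17, 9, 64], [242.0, 380.0])]
```

View pics/w10.png

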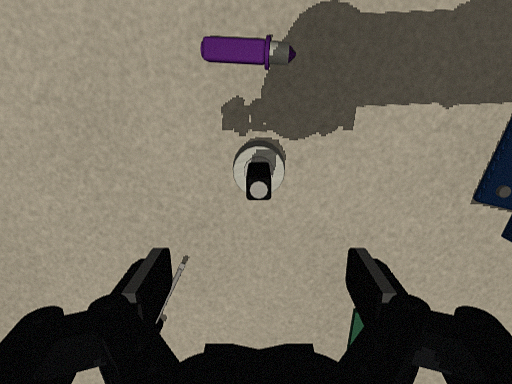

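View pics/s10z.png

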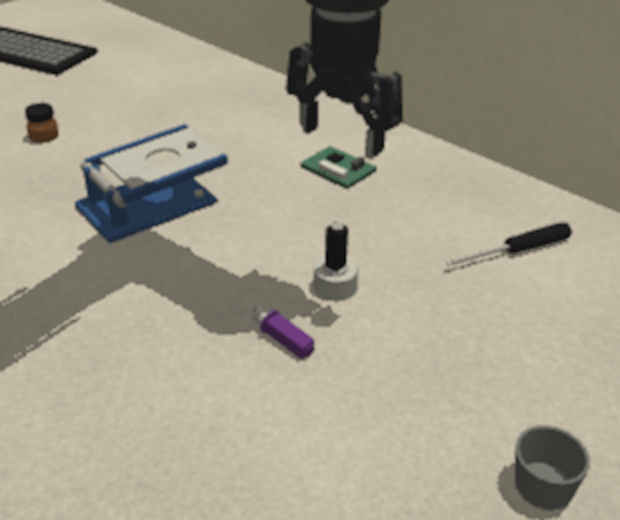

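The tool stands upright in its holder in both views, the gripper is open well above it, and the bystanders look unmoved. A quick check of the seating height and of the side view against the start, then I hand in.

```bash
python3 - <<'E'
from h import *
a=np.load('side0.npz')['color'].astype(int).sum(2);b=np.load('s10.npz')['color'].astype(int).sum(2)
for n,g in (('start',a),('now',b)):
    s=g[190:230,265:295]<90; v,u=np.nonzero(s); print(n,'handle dark px rows',v.min()+190,v.max()+190,'cols',u.min()+265,u.max()+265,len(u))
d=abs(a-b)>90
for n,(u0,u1,v0,v1) in dict(board=(258,300,162,183),driver=(330,398,200,226),jar=(120,142,140,162),cup=(365,405,303,343)).items(): print(n,d[v0:v1,u0:u1].sum())
c=dict(np.load('w10.npz')); P=pts(c); print('handle top z',np.median(P[186:193,255:262,2]),'was ~100')
ctrl.sign_off()
E
```

```text
start handle dark px rows 204 224 cols 274 283 166
now handle dark px rows 205 224 cols 273 282 167
board 53
driver 0
jar 0
cup 0
handle top z 99.7498084656628 was ~100
the job is handed in; nothing more can be done
```

The deburring run is finished, the tool is back in its holder, and the job is handed in at about 42 s of the 72 s allowed. No verdict was reported.

- **The run:** I lowered the blade onto the rim at the screw and felt first contact with the tip about 69 mm above the bench. From there I ran one full clockwise circle in 15° pieces, adjusting the height after each from the wrist force.
- **Force:** At every reading between pieces during the run, the total contact force (from the wrist sensor, tool weight removed) was between about 5 and 7.5 N. It never came near zero or 12 N, but I did not see the force within each piece.
- **Sleeve:** I could not observe the sleeve directly. Estimates at two points on the rim, including first contact, put the rim 3.4 to 4.6 mm above the tip, clear of the sleeve at 7 mm.
- **End state:** The tool stands upright in its holder. In the side picture it is within about one pixel of where it started, and its handle top measures 99.7 mm, against about 100 mm at the start. The gripper is open about 150 mm above its release height.
- **Bystanders:** The screwdriver, jar and cup show no changed pixels in the side view. The circuit board area does show some (53 pixels). It looks unmoved in the picture, and I put the difference down to the arm overlapping it or its shadow, but I did not measure it further.

**Disagreements between checks:** The top camera placed the hole about 4 mm off in y from the wrist camera. I went by the average of two half-turned wrist views. The forces during the run suggested the true centre is about 1 mm further toward the screw, and the height adjustments absorbed that.

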